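Load the spacers on the arbor

TASK

Thread the three steel spacers onto the upright arbor, thickest first, then the middle one, and the thinnest on top. They must end up pressed down, flat on one another, with the stiff sliding collar beneath them pushed fully home, and let go. Feel your way: never press on the arbor or the stack harder than about 30 N, and do not disturb the other things on the bench.

Things in the scene. Friction and masses are not known exactly. Their poses are not given: they have to be found in the camera images.
- holder_mid (a point): Fixed grey holder: square base 120 x 120 x 22 mm and a round steel bush (76 mm across, top at 32 mm) carrying the upright steel arbor. This point is the centre of the base's underside, on the bench, z up; all heights count from it. The arbor's shank is 20 mm across up to 94 mm, then a nose tapers from 20 to 14 mm across, ending flat at 99 mm. Shoulder 32 mm across, top at 40 mm.
- nominal_tip (a point): Point 99 mm straight above holder_mid, level with the arbor's flat end. The arbor is NOT here: it sits eccentric in its bush, its axis upright and 6.5 mm to one side of this point, in an unmeasured direction that differs each time and must be felt or seen; the bush is clamped and does not turn in use. A bore up to 4 mm off-centre lands on the taper and feels a sideways push towards the arbor's axis.
- collar (a joint): Stiff collar on the arbor under the spacers: a dark disc 36 mm across and 6 mm thick, round the shank. 0 = up (its top face 58 mm above holder_mid), 0.012 m = fully home on its stop (top face at 46 mm). Starts at 0 to 3 mm. Slides down under a load of about 10 N in all; the spacers' own weight (4 to 5 N) does not move it. Stays where it is left; no spring.
- thick_mid (a point): Thickest spacer, of plain ground steel, a flat ring 46 mm across with a 21.6 mm bore, 20 mm thick, about 0.2 kg; this point is its centre, half-way up, z along its axis. Lies flat on the bench.
- middle_mid (a point): Middle spacer, of plain ground steel, a flat ring 46 mm across with a 21.6 mm bore, 14 mm thick, about 0.14 kg; its centre, half-way up, z along its axis. Lies flat on the bench.
- thin_mid (a point): Thinnest spacer, of plain ground steel, a flat ring 46 mm across with a 21.6 mm bore, 8 mm thick, about 0.08 kg; its centre, half-way up, z along its axis. Lies flat on the bench.
- spanner: Bystander: dark steel open-ended spanner 180 mm long, 8 mm thick, lying on the bench; origin at its middle, x along it.
- oil_mid (a point): Bystander: small white oil bottle, 44 mm across, 85 mm tall, standing; its centre.
- brush: Bystander: bench brush 170 mm long with wooden handle, 20 mm thick, lying on the bench; origin under its middle, x along it.
Mind the look-alikes: they are no part of the job. Leave any red look-alike of the part that bears middle_mid alone.

How it is judged:
By the outcome, as a careful person would: the job done as asked, in the order asked, and still so for the second after the job is handed in, with the robot touching nothing.
It also fails if it takes over 72 s, if anything falls off the work surface, if the arm or the gripper's body presses on something with over 40 N, if the wrist force passes 120 N, or if a joint passes its speed limit or range.

ROBOT

A 6-joint arm with a two-finger parallel gripper is mounted at the origin on the work surface. World frame = base frame: x ahead of the robot, y to its left, z up, the work surface at z = 0. Lengths are in m, angles in degrees, forces in N, time in s.
With the tool pointing down it reaches from about 0.35 to 0.875 m from the base axis. Payload 4.2 kg.
Tool frame: the origin (TCP) lies between the finger pads; the fingertips stand 25 mm ahead of it and the grasp point (between the pads) lies 6 mm ahead of it (r.tips_ahead is the distance from the TCP to the fingertips, in m); z points along the fingers, y is the direction in which the jaws open and shut (so a half turn about z gives the same grasp; the last joint's range is limited). The gripper opens to 87 mm and grips with 3 to 60 N. Pads are 19 mm wide; open, the fingers measure 117 mm over their backs; the gripper's body (75 mm by 190 mm) begins 51 mm behind the grasp point.
Start: joints at [-53.251, 22.042, 0.453, 0, -68.411, -14.817], TCP at [0.233, -0.58, 0.248] pointing down, gripper open.
Joint ranges: [-179.83, 179.83], [-69.29, 118.12], [-61.27, 80.66], [-181.25, 117.63], [-171.15, -9.14], [-177.46, 177.46]. Speed limits (degrees/s): [159.86, 159.86, 180, 180, 180, 180].

INTERFACE

Orientations are given as a 3x3 rotation matrix whose columns are the frame's x, y, z axes.
In Python, from station import r, vision, finish_job gives the robot as it stands.
- The arm moves only by the shell command python3 -m jog 'ROWS'. ROWS is a JSON object of lists of equal length, an entry for each row: "rot": the turn, a rotation vector about the world's x, y, z in degrees, a list of three; "delta_pos": the shift along the world's x, y, z in mm, a list of three; "grip": the opening in per cent of the stroke, from 0 (shut) to 100 (fully open). A call has 1 to 10 rows; each row shifts and turns the commanded pose from where the row before left it; what a row does not reach is not made up. A row lasts 1/12 s, in which the tool goes at most 41.7 mm and 7.16 degrees, less where a joint would pass 70% of its speed; a pose out of reach is approached as far as the arm can. A call with a gripper value outside its range is refused whole. The fingers move at their own pace and stop on an object; the grip force is fixed at half the most. Time passes only in rows, so rows that do not move let the fingers close. It gives the time, the measured TCP pose, the force and the opening at its end, in the units of the state.
- r.sense(): the state, without advancing time (a new reading comes with each control period).
- vision.capture(name): name is "side" or "top"; returns a dict with "frame" (420x560x3 uint8, red, green, blue), "K" (3x3 intrinsics, pixels), "k1" (the pictures are not rectified: a ray, as slopes to the right and down, at radius r is drawn at 1 + k1 r^2 times it, then the intrinsics apply), "xyz" and "orientation" of the camera in the world. Camera axes: x right, y up, looking along -z (the intrinsics and any distortion apply to the point x, -y, -z); pixel columns grow to the right and rows downward; lengths in m; the calibration is good to about 2 mm. A picture is of the moment at which its call begins. There is no depth.
- finish_job(): hands the job in, once; it reports no verdict.
The state is a dict: "time_s": time; "joints": joint angles; "joint_velocities": joint speeds; "effort": joint torques, N m; "tcp_pos": TCP position; "ee_rot": TCP orientation; "wrist_force": force on the tool from outside, world axes, zero at the start; "moment": the same for the moment, N m; "gripper_width": opening from 0.0 (shut) to 1.0 (fully open).
Only numpy, scipy, OpenCV 4.12 (cv2) and the standard library are available. Lean on these libraries where they do the work, as an engineer would, in place of code of your own. Each camera call takes 0.05 s, during which the arm holds its last target. There are 200 camera calls.

## Working session

There is one attempt and no reset: what is moved stays moved. The work goes in short steps, Python scripts to look and compute and a shell command to move; the robot and the scene stay as the last step left them, time stands still between calls to the robot, and variables do not carry over. Pictures are saved under pics/ and viewed, about 8 in all and at most 12, crops included, and the job is handed in when it is done.

```bash
mkdir -p pics; ls
cat > h.py <<'E'
import numpy as np, cv2
from station import r, vision, finish_job
def cap(n,f):
    c=vision.capture(n); cv2.imwrite(f,cv2.cvtColor(c['frame'],cv2.COLOR_RGB2BGR))
    np.savez(f'cam_{n}.npz',**{k:np.array(c[k]) for k in ('frame','K','k1','xyz','orientation')}); return c
def load(n): return np.load(f'cam_{n}.npz')
def proj(c,P):
    p=(np.array(P,float)-c['xyz'])@c['orientation']; x,y=p[...,0]/-p[...,2],-p[...,1]/-p[...,2]
    s=1+c['k1']*(x*x+y*y); K=c['K']; return np.stack([K[0,0]*x*s+K[0,2],K[1,1]*y*s+K[1,2]],-1)
def ray(c,uv):
    K=c['K']; k=float(c['k1']); u=cv2.undistortPoints(np.array([[uv]],float),np.array(K,float),np.array([k,0,0,0]))[0,0]
    return np.array(c['orientation'])@np.array([u[0],-u[1],-1.])
def atz(c,uv,z):
    d=ray(c,uv); o=np.array(c['xyz']); return o+d*(z-o[2])/d[2]
E
python3 - <<'E'
from h import *
for n in('top','side'):
    c=cap(n,f'pics/{n}0.png'); print(n,c['K'],c['k1'],c['xyz'],c['orientation'])
print(r.sense())
E
```

```text
pics
top [[381.46544158   0.         284.50864173]
 [  0.         381.46544158 206.60280947]
 [  0.           0.           1.        ]] -0.00988555714684072 [ 0.50291272 -0.01138507  0.8925554 ] [[-0.00993159  0.99282373 -0.11917385]
 [-0.99976665 -0.00757257  0.02023132]
 [ 0.01918369  0.11934697  0.99266726]]
side [[420.08297799   0.         277.53482851]
 [  0.         420.08297799 200.17838315]
 [  0.           0.           1.        ]] 0.03718964158382757 [0.14887951 0.61071467 0.59761422] [[-0.81050734  0.33460957 -0.48074347]
 [-0.58542242 -0.43624781  0.68335089]
 [ 0.01893247  0.83529892  0.54947   ]]
{'time_s': 0.1, 'joints': array([-5.32504323e+01,  2.20864902e+01,  3.90411336e-01, -2.35505954e-02,
       -6.84119416e+01, -1.48179033e+01]), 'joint_velocities': array([-0.01601802, -0.16754883,  0.19033398,  0.09447319,  0.04434295,
       -0.07809667]), 'effort': array([-2.43353279e-04, -3.91690814e+01,  1.87933445e+01,  4.23194736e+00,
        1.34401731e-02, -7.62515538e-05]), 'tcp_pos': array([ 0.23329165, -0.57932231,  0.24659125]), 'ee_rot': array([[-9.27686544e-01, -3.73359077e-01, -8.21757065e-04],
       [-3.73359965e-01,  9.27684921e-01,  1.73927798e-03],
       [ 1.12956416e-04,  1.92031597e-03, -9.99998150e-01]]), 'wrist_force': array([-0.27413203, -0.27314849,  0.56055259]), 'moment': array([ 0.04547775, -0.01577729, -0.01060251]), 'gripper_width': 0.9995072266681208}
```

View pics/top0.png

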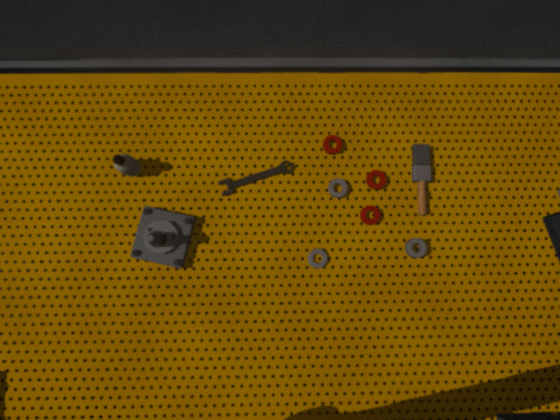

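View pics/side0.png

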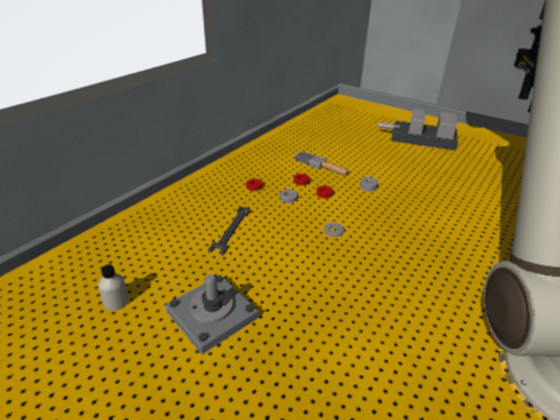

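Top: plain rings at about (339,188), (318,259) and (417,247), with three red look-alikes. The holder is at (163,237). The side view confirms this. Next I'll enlarge these.

Run:
```python
from h import *
def crop(n,u,v,w,S=266):
    f=load(n)['frame'][...,::-1]; h=w//2
    g=cv2.convertScaleAbs(f[v-h:v+h,u-h:u+h],alpha=1.6 if n=='top' else 1.2)
    g=cv2.resize(g,(S,S),interpolation=cv2.INTER_CUBIC)
    for k in range(0,w,10):
        p=int(k*S/w); cv2.putText(g,str(u-h+k),(p,8),0,.27,(255,255,255),1) ; cv2.line(g,(p,10),(p,14),(255,255,255),1)
        cv2.putText(g,str(v-h+k),(0,p+3),0,.27,(255,255,255),1)
    return g
A=np.hstack([crop('top',339,188,40),crop('top',318,259,40),crop('top',417,247,40)])
B=np.hstack([crop('side',288,196,40),crop('side',334,230,40),crop('side',369,184,40)])
cv2.imwrite('pics/rings.png',np.vstack([A,B]))
cv2.imwrite('pics/hold.png',np.hstack([crop('top',163,237,80,400),crop('side',212,310,110,400)]))
c=load('top')
for uv,z in [((339,188),.014),((318,259),.008),((417,247),.02),((163,237),.03)]: print(atz(c,uv,z), proj(load('side'),atz(c,uv,z)))
```

```text
[ 0.65127142 -0.15730167  0.014     ] [289.6592262  194.12698328]
[ 0.4870142  -0.10533039  0.008     ] [335.25513398 229.04080524]
[ 0.51203649 -0.33215356  0.02      ] [368.90635864 181.52642927]
[0.53981919 0.24454031 0.03      ] [213.91792343 303.30811477]
```

View pics/rings.png

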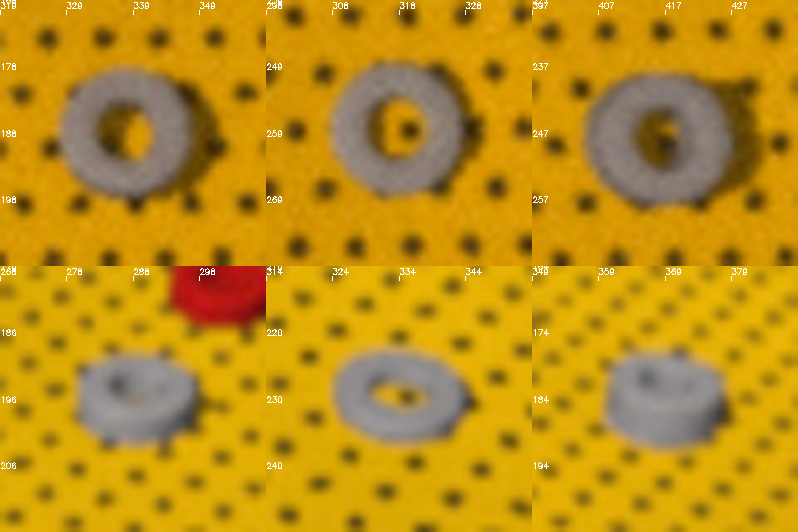

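View pics/hold.png

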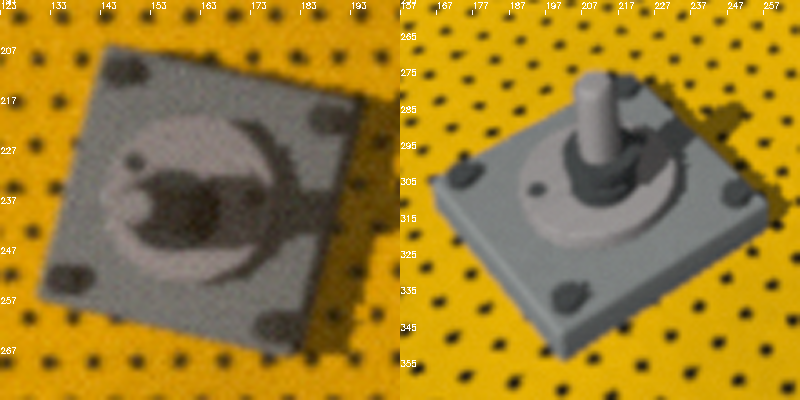

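```bash
cat > fit.py <<'E'
from h import *
from scipy.optimize import least_squares
t=np.linspace(0,2*np.pi,90)
def cen_pred(c,x,y,T,z0=0):
    P=np.concatenate([np.stack([x+.023*np.cos(t),y+.023*np.sin(t),0*t+z],-1) for z in(z0,z0+T)])
    m=cv2.moments(cv2.convexHull(proj(c,P).astype(np.float32))); return np.array([m['m10'],m['m01']])/m['m00'],m['m00']
def cen_meas(c,u,v,w=16):
    f=c['frame']; hsv=cv2.cvtColor(f,cv2.COLOR_RGB2HSV); m=((hsv[...,1]<110)&(hsv[...,2]>50)).astype(np.uint8)
    M=np.zeros_like(m); M[v-w:v+w,u-w:u+w]=m[v-w:v+w,u-w:u+w]
    cs=cv2.findContours(M,cv2.RETR_EXTERNAL,cv2.CHAIN_APPROX_NONE)[0]; h=cv2.convexHull(max(cs,key=cv2.contourArea))
    m=cv2.moments(h); return np.array([m['m10'],m['m01']])/m['m00'],m['m00']
if __name__=='__main__':
    T,S=load('top'),load('side')
    for n,uv,us,h in[('mid',(339,188),(288,196),.014),('thin',(318,259),(334,230),.008),('thick',(417,247),(369,184),.02)]:
        a,b=cen_meas(T,*uv),cen_meas(S,*us); x0=atz(T,uv,h)[:2]
        f=lambda p:np.r_[cen_pred(T,*p,h)[0]-a[0],cen_pred(S,*p,h)[0]-b[0]]
        s=least_squares(f,x0,diff_step=1e-3); print(n,s.x,'resid px',s.fun.round(2),[(hh,round(cen_pred(T,*s.x,hh)[1]),round(cen_pred(S,*s.x,hh)[1])) for hh in(.008,.014,.02)],a[1],b[1])
    c=np.array([atz(T,p,.022) for p in[(144.6,206),(195,217),(183,268.4),(131,256.4)]]); H=c.mean(0); print('holder',H,'sides',np.linalg.norm(np.diff(c,axis=0),axis=1), 'yaw',np.degrees(np.arctan2(*(c[1]-c[0])[1::-1])))
    print('side pred',proj(S,[H[0],H[1],.022]),proj(S,c))
    tip=atz(T,(149,238.6),.099),atz(S,(210.9,277.6),.099); print('tip',tip,[ (p-H)[:2]*1e3 for p in tip])
E
python3 fit.py
```

```text
mid [ 0.65404591 -0.15536332] resid px [ 0.24 -0.37  0.15  0.82] [(0.008, 307, 179), (0.014, 320, 214), (0.02, 334, 249)] 269.5 183.5
thin [ 0.49039307 -0.10505583] resid px [ 0.29 -0.44  0.17  0.78] [(0.008, 320, 241), (0.014, 328, 283), (0.02, 336, 325)] 276.0 202.5
thick [ 0.5118916  -0.33294461] resid px [ 0.29 -0.45  0.2   1.04] [(0.008, 328, 161), (0.014, 349, 194), (0.02, 370, 227)] 315.0 192.5
holder [0.5407331  0.24598906 0.022     ] sides [0.11827105 0.11833411 0.12045507] yaw -102.78381663251264
side pred [213.25902524 306.7170795 ] [[166.95893728 304.15674711]
 [221.507192   274.26705164]
 [260.49028012 309.28200124]
 [202.48072024 346.10769544]]
tip (array([0.53382021, 0.25275465, 0.099     ]), array([0.53550635, 0.25023508, 0.099     ])) [array([-6.91289029,  6.7655868 ]), array([-5.22675369,  4.2460153 ])]
```

Thick, middle and thin identified. The arbor is at about (0.5355, 0.2505). Moving to the thick one.

```bash
python3 -m jog '{"delta_pos":[[28,24.6,-12],[28,24.6,-12],[28,24.6,-12],[28,24.6,-12],[28,24.6,-12],[28,24.6,-12],[28,24.6,-12],[28,24.6,-12],[28,24.6,-12],[27,25,-12]],"rot":[[0,0,0],[0,0,0],[0,0,0],[0,0,0],[0,0,0],[0,0,0],[0,0,0],[0,0,0],[0,0,0],[0,0,0]],"grip":[72,72,72,72,72,72,72,72,72,72]}'
python3 -m jog '{"delta_pos":[[0,0,0],[0,0,0],[0,0,0]],"rot":[[0,0,0],[0,0,0],[0,0,0]],"grip":[72,72,72]}'
```

```text
time_s: 0.93
tcp_pos: [0.5135, -0.3318, 0.1266]
ee_rot: [[-0.928, -0.374, -0.001], [-0.374, 0.928, 0.0], [0.0, 0.0, -1.0]]
wrist_force: [0.6, -1.2, 0.4]
gripper_width: 0.722
time_s: 1.18
tcp_pos: [0.5123, -0.3332, 0.1272]
ee_rot: [[-0.927, -0.374, -0.001], [-0.374, 0.927, 0.0], [0.001, 0.001, -1.0]]
wrist_force: [-0.1, 0.2, 0.4]
gripper_width: 0.718
```

```bash
python3 -m jog '{"delta_pos":[[0,0,-22],[0,0,-22],[0,0,-22],[0,0,-16],[0,0,-16],[0,0,0],[0,0,0],[0,0,0]],"rot":[[0,0,0],[0,0,0],[0,0,0],[0,0,0],[0,0,0],[0,0,0],[0,0,0],[0,0,0]],"grip":[72,72,72,72,72,72,40,40]}'
python3 -m jog '{"delta_pos":[[0,0,0],[0,0,0],[0,0,0],[0,0,0],[0,0,0]],"rot":[[0,0,0],[0,0,0],[0,0,0],[0,0,0],[0,0,0]],"grip":[40,40,40,40,40]}'
python3 -c "
from h import *
print(r.sense()['joints'].round(1))"
```

```text
time_s: 1.85
tcp_pos: [0.5127, -0.3344, 0.0309]
ee_rot: [[-0.928, -0.373, 0.002], [-0.373, 0.928, -0.001], [-0.001, -0.002, -1.0]]
wrist_force: [-0.1, 0.8, 0.7]
gripper_width: 0.638
time_s: 2.27
tcp_pos: [0.5127, -0.3336, 0.031]
ee_rot: [[-0.927, -0.374, 0.001], [-0.374, 0.927, -0.001], [-0.001, -0.001, -1.0]]
wrist_force: [-1.7, 0.7, 5.8]
gripper_width: 0.511
[-17.9  33.7 -15.3   0.  -40.9 -50.2]
```

```bash
python3 -m jog '{"delta_pos":[[0,0,-1],[0,0,-1],[0,0,0],[0,0,0],[0,0,0],[0,0,0],[0,0,0],[0,0,0],[0,0,0],[0,0,0]],"rot":[[0,0,0],[0,0,0],[0,0,0],[0,0,7],[0,0,7],[0,0,7],[0,0,7],[0,0,7],[0,0,7],[0,0,7]],"grip":[72,72,72,72,72,72,72,72,72,72]}'
python3 -m jog '{"delta_pos":[[0,0,0],[0,0,0],[0,0,0],[0,0,0],[0,0,0],[0,0,0],[0,0,0],[0,0,0]],"rot":[[0,0,7],[0,0,7],[0,0,7],[0,0,7],[0,0,7],[0,0,6],[0,0,0],[0,0,0]],"grip":[72,72,72,72,72,72,40,40]}'
python3 -m jog '{"delta_pos":[[0,0,0],[0,0,0],[0,0,0],[0,0,0],[0,0,0],[0,0,0]],"rot":[[0,0,0],[0,0,0],[0,0,0],[0,0,0],[0,0,0],[0,0,0]],"grip":[40,40,40,40,40,40]}'
```

```text
time_s: 3.1
tcp_pos: [0.5125, -0.3332, 0.0272]
ee_rot: [[-0.321, -0.947, -0.0], [-0.947, 0.321, 0.0], [-0.0, 0.0, -1.0]]
wrist_force: [-0.7, 0.5, 0.2]
gripper_width: 0.717
time_s: 3.77
tcp_pos: [0.5125, -0.3333, 0.0273]
ee_rot: [[0.371, -0.929, -0.0], [-0.929, -0.371, 0.0], [-0.0, 0.0, -1.0]]
wrist_force: [-0.7, 0.7, 0.0]
gripper_width: 0.637
time_s: 4.27
tcp_pos: [0.5124, -0.3333, 0.0274]
ee_rot: [[0.373, -0.928, -0.0], [-0.928, -0.373, 0.0], [-0.0, 0.0, -1.0]]
wrist_force: [-0.7, 0.5, -1.7]
gripper_width: 0.521
```

```bash
python3 -m jog '{"delta_pos":[[0,0,20],[0,0,35],[0,0,35],[0,20,25],[2,36,10],[2,36,0],[2,36,0],[2,36,0],[2,36,0],[2,36,0]],"rot":[[0,0,0],[0,0,0],[0,0,0],[0,0,0],[0,0,0],[0,0,0],[0,0,0],[0,0,0],[0,0,0],[0,0,0]],"grip":[40,40,40,40,40,40,40,40,40,40]}'
python3 -m jog '{"delta_pos":[[2,36,0],[2,36,0],[2,36,0],[2,36,0],[2,36,0],[1,36,0],[0,36,0],[0,36,0],[0,36,0],[0,24,0]],"rot":[[0,0,0],[0,0,0],[0,0,0],[0,0,0],[0,0,0],[0,0,0],[0,0,0],[0,0,0],[0,0,0],[0,0,0]],"grip":[40,40,40,40,40,40,40,40,40,40]}'
python3 -m jog '{"delta_pos":[[0,0,0],[0,0,0],[0,0,0],[0,0,0]],"rot":[[0,0,0],[0,0,0],[0,0,0],[0,0,0]],"grip":[40,40,40,40]}'
python3 - <<'E'
from h import *
c=cap('side','pics/s1.png'); g=c['frame'][210:350,130:310,::-1]; g=cv2.resize(g,None,fx=4,fy=4,interpolation=cv2.INTER_CUBIC)
g=cv2.convertScaleAbs(g,alpha=1.3); cv2.imwrite('pics/s1c.png',g); print(r.sense()['tcp_pos'],r.sense()['joints'])
E
```

```text
time_s: 5.1
tcp_pos: [0.5237, -0.0957, 0.1523]
ee_rot: [[0.373, -0.928, -0.001], [-0.928, -0.373, 0.0], [-0.001, 0.001, -1.0]]
wrist_force: [0.8, 0.3, -2.0]
gripper_width: 0.524
time_s: 5.93
tcp_pos: [0.535, 0.2536, 0.1522]
ee_rot: [[0.375, -0.927, -0.0], [-0.927, -0.375, 0.0], [-0.0, -0.0, -1.0]]
wrist_force: [-0.6, -0.3, -1.6]
gripper_width: 0.529
time_s: 6.27
tcp_pos: [0.5351, 0.2494, 0.1522]
ee_rot: [[0.372, -0.928, -0.001], [-0.928, -0.372, -0.001], [0.0, 0.001, -1.0]]
wrist_force: [0.7, -0.3, -1.4]
gripper_width: 0.526
[0.53529902 0.24935262 0.15241608] [ 4.06737389e+01  2.34962690e+01 -1.19742294e+01 -8.91752041e-03
 -5.45744658e+01 -1.88265524e+01]
```

View pics/s1c.png

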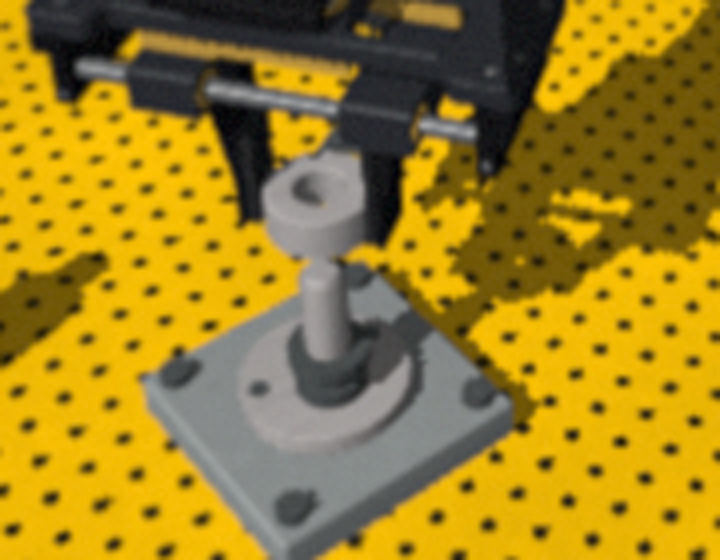

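The picture shows the thick ring gripped level above the arbor. Its left edge is at crop x≈264 and the arbor tip at crop (322,270). I'll compare that with the model.

Run:
```python
from h import *
S=load('side'); t=np.linspace(0,2*np.pi,180); q=lambda P:(proj(S,P)-[130,210])*4
x,y,zt=r.sense()['tcp_pos']; zb=zt-.0274
for z in(zb,zb+.02):
    e=q(np.stack([x+.023*np.cos(t),y+.023*np.sin(t),0*t+z],-1)); print('ring z',z.round(3),'min',e.min(0).round(),'max',e.max(0).round())
b=q(np.stack([x+.0108*np.cos(t),y+.0108*np.sin(t),0*t+zb+.02],-1));print('bore',b.min(0),b.max(0))
for d in [(.5355,.2505),(x,y)]:
    e=q(np.stack([d[0]+.007*np.cos(t),d[1]+.007*np.sin(t),0*t+.099],-1)); print('tip pred',d,e.min(0).round(),e.max(0).round())
    for z in(.065,.09):
        e=q(np.stack([d[0]+.01*np.cos(t),d[1]+.01*np.sin(t),0*t+z],-1));print('  shank x',e[:,0].min().round(),e[:,0].max().round())
print('dpx per mm x,y',q([x+.001,y,.099])-q([x,y,.099]),q([x,y+.001,.099])-q([x,y,.099]))
```

```text
ring z 0.125 min [264. 186.] max [378. 262.]
ring z 0.145 min [260. 149.] max [375. 225.]
bore [290.8236124  168.32660051] [344.85718764 203.67807066]
tip pred (0.5355, 0.2505) [306. 259.] [340. 283.]
  shank x 305.0 352.0
  shank x 301.0 349.0
tip pred (np.float64(0.5352990209151485), np.float64(0.24935261938739128)) [309. 258.] [342. 281.]
  shank x 307.0 354.0
  shank x 303.0 351.0
dpx per mm x,y [-1.75119968 -1.00543511] [-1.65854803  1.34628864]
```

```bash
python3 -m jog '{"delta_pos":[[0.7,1.6,-7],[0,0,-8],[0,0,-5],[0,0,0],[0,0,0]],"rot":[[0,0,0],[0,0,0],[0,0,0],[0,0,0],[0,0,0]],"grip":[40,40,40,40,40]}'
python3 -m jog '{"delta_pos":[[0,0,-2],[0,0,-2],[0,0,-2],[0,0,0]],"rot":[[0,0,0],[0,0,0],[0,0,0],[0,0,0]],"grip":[40,40,40,40]}'
python3 -m jog '{"delta_pos":[[0,0,-1],[0,0,0],[0,0,0]],"rot":[[0,0,0],[0,0,0],[0,0,0]],"grip":[40,40,40]}'
```

```text
time_s: 6.73
tcp_pos: [0.5359, 0.2518, 0.1317]
ee_rot: [[0.373, -0.928, -0.001], [-0.928, -0.373, -0.001], [0.001, 0.002, -1.0]]
wrist_force: [-0.7, -0.1, -1.8]
gripper_width: 0.524
time_s: 7.07
tcp_pos: [0.5359, 0.2522, 0.1262]
ee_rot: [[0.373, -0.928, -0.001], [-0.928, -0.373, -0.0], [0.0, 0.001, -1.0]]
wrist_force: [-1.5, -0.1, -2.3]
gripper_width: 0.525
time_s: 7.32
tcp_pos: [0.5362, 0.2523, 0.1256]
ee_rot: [[0.374, -0.928, 0.0], [-0.928, -0.374, 0.0], [-0.0, -0.0, -1.0]]
wrist_force: [1.2, 1.0, -1.7]
gripper_width: 0.524
```

```bash
for i in 1 2; do python3 -m jog '{"delta_pos":[[0,0,-1],[0,0,0],[0,0,0]],"rot":[[0,0,0],[0,0,0],[0,0,0]],"grip":[40,40,40]}' | grep -E "tcp|force"; done
```

```text
tcp_pos: [0.5361, 0.2522, 0.1245]
wrist_force: [-0.5, -0.3, -3.6]
tcp_pos: [0.5361, 0.2522, 0.1235]
wrist_force: [0.4, 0.1, -1.7]
```

```bash
for i in 1 2 3; do python3 -m jog '{"delta_pos":[[0,0,-1],[0,0,0],[0,0,0]],"rot":[[0,0,0],[0,0,0],[0,0,0]],"grip":[40,40,40]}' | grep -E "tcp|force"; done
```

```text
tcp_pos: [0.5361, 0.2522, 0.1225]
wrist_force: [-0.3, -1.0, -2.6]
tcp_pos: [0.5363, 0.2522, 0.1216]
wrist_force: [0.5, -0.2, -1.8]
tcp_pos: [0.5363, 0.2521, 0.1206]
wrist_force: [1.1, -0.6, -2.3]
```

Past the taper with no contact: the bore is over the shank. Continuing gently.

```bash
for i in 1 2 3; do python3 -m jog '{"delta_pos":[[0,0,-2],[0,0,-2],[0,0,-2],[0,0,-2],[0,0,-2],[0,0,0]],"rot":[[0,0,0],[0,0,0],[0,0,0],[0,0,0],[0,0,0],[0,0,0]],"grip":[40,40,40,40,40,40]}' | grep -E "tcp|force|time"; done
```

```text
time_s: 9.07
tcp_pos: [0.5363, 0.2519, 0.1102]
wrist_force: [2.6, -3.9, -1.5]
time_s: 9.57
tcp_pos: [0.5363, 0.2519, 0.1003]
wrist_force: [3.0, -4.3, 0.1]
time_s: 10.07
tcp_pos: [0.5363, 0.2519, 0.0902]
wrist_force: [2.9, -4.7, -0.3]
```

```bash
python3 -m jog '{"delta_pos":[[0.4,-0.6,-1],[0,0,-1],[0,0,-1],[0,0,-1],[0,0,0]],"rot":[[0,0,0],[0,0,0],[0,0,0],[0,0,0],[0,0,0]],"grip":[40,40,40,40,40]}' | grep -E "tcp|force|time"
for i in 1 2 3; do python3 -m jog '{"delta_pos":[[0,0,-1],[0,0,-1],[0,0,0]],"rot":[[0,0,0],[0,0,0],[0,0,0]],"grip":[40,40,40]}' | grep -E "tcp|force|time"; done
```

```text
time_s: 10.48
tcp_pos: [0.5364, 0.2518, 0.0862]
wrist_force: [1.6, -1.7, -1.6]
time_s: 10.73
tcp_pos: [0.5364, 0.2518, 0.0842]
wrist_force: [1.7, -1.8, -1.5]
time_s: 10.98
tcp_pos: [0.5365, 0.2518, 0.0826]
wrist_force: [0.5, -1.2, -0.6]
time_s: 11.23
tcp_pos: [0.5365, 0.2518, 0.0818]
wrist_force: [-1.9, -2.3, 5.7]
```

```bash
for i in 1 2 3 4; do python3 -m jog '{"delta_pos":[[0,0,-1],[0,0,-1],[0,0,0]],"rot":[[0,0,0],[0,0,0],[0,0,0]],"grip":[40,40,40]}' | grep -E "tcp|force|width"; done
```

```text
tcp_pos: [0.5365, 0.2518, 0.08]
wrist_force: [-1.9, -2.3, 7.2]
gripper_width: 0.521
tcp_pos: [0.5365, 0.2518, 0.078]
wrist_force: [-2.1, -1.4, 7.9]
gripper_width: 0.523
tcp_pos: [0.5365, 0.2518, 0.076]
wrist_force: [-2.8, -2.2, 7.0]
gripper_width: 0.524
tcp_pos: [0.5365, 0.2518, 0.074]
wrist_force: [-3.7, -1.5, 7.0]
gripper_width: 0.524
```

Sliding at about 9–10 N (7 N plus the ring's weight). The stop should be at about 0.073.

```bash
for i in 1 2 3; do python3 -m jog '{"delta_pos":[[0,0,-0.5],[0,0,-0.5],[0,0,0]],"rot":[[0,0,0],[0,0,0],[0,0,0]],"grip":[40,40,40]}' | grep -E "tcp|force|width"; done
```

```text
tcp_pos: [0.5365, 0.2518, 0.0733]
wrist_force: [-2.8, -2.1, 9.5]
gripper_width: 0.519
tcp_pos: [0.5366, 0.2518, 0.0732]
wrist_force: [-5.8, -2.5, 13.7]
gripper_width: 0.521
tcp_pos: [0.5366, 0.2519, 0.0731]
wrist_force: [-5.7, -2.8, 17.8]
gripper_width: 0.523
```

Collar home (bottom face at about 46 mm, with force rising at the stop). Releasing and going to the middle spacer.

```bash
python3 -m jog '{"delta_pos":[[0,0,2],[0,0,0],[0,0,0],[0,0,0],[0,0,10],[0,0,25],[0,0,25],[0,0,20],[0,0,0],[0,0,0]],"rot":[[0,0,0],[0,0,0],[0,0,0],[0,0,0],[0,0,0],[0,0,0],[0,0,0],[0,0,0],[0,0,0],[0,0,0]],"grip":[40,72,72,72,72,72,72,72,72,72]}'
python3 - <<'E'
from h import *
c=cap('side','pics/s2.png'); s=cv2.resize(c['frame'][210:350,130:310,::-1],None,fx=4,fy=4,interpolation=cv2.INTER_CUBIC); cv2.imwrite('pics/s2c.png',s)
E
```

```text
time_s: 13.82
tcp_pos: [0.5372, 0.2523, 0.1532]
ee_rot: [[0.374, -0.928, 0.003], [-0.928, -0.374, 0.002], [-0.001, -0.003, -1.0]]
wrist_force: [-0.4, -1.0, -0.6]
gripper_width: 0.718
```

View pics/s2c.png

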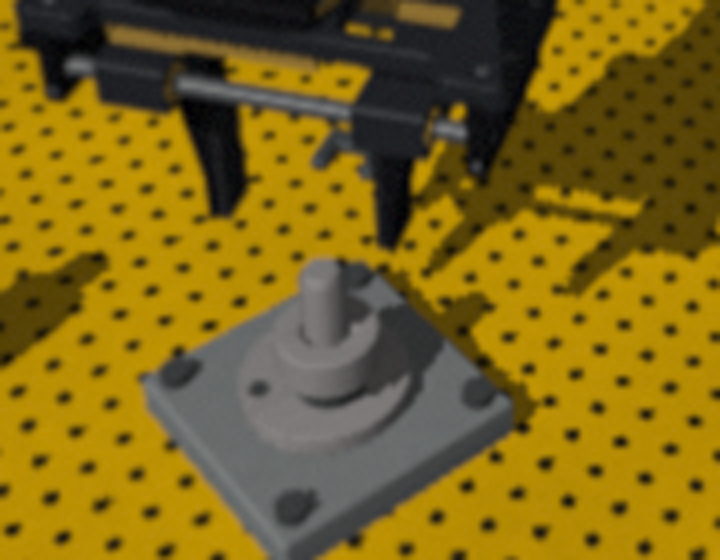

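The thick spacer sits flat on the lowered collar, round the arbor. Going to the middle one.

```bash
python3 -m jog '{"delta_pos":[[9,-34,0],[10,-34,0],[10,-34,0],[10,-34,0],[10,-34,0],[10,-34,0],[10,-34,0],[10,-34,0],[10,-34,0],[10,-34,0]],"rot":[[0,0,0],[0,0,0],[0,0,0],[0,0,0],[0,0,0],[0,0,0],[0,0,0],[0,0,0],[0,0,0],[0,0,0]],"grip":[72,72,72,72,72,72,72,72,72,72]}' | grep tcp
python3 -m jog '{"delta_pos":[[9,-34,0],[9,-34,0],[0,0,-30],[0,0,-30],[0,0,-20],[0,0,0],[0,0,0],[0,0,0]],"rot":[[0,0,0],[0,0,0],[0,0,0],[0,0,0],[0,0,0],[0,0,0],[0,0,0],[0,0,0]],"grip":[72,72,72,72,72,72,72,72]}'
python3 - <<'E'
from h import *
a=cap('top','pics/t3.png')['frame'][140:240,280:400,::-1]; b=cap('side','pics/s3.png')['frame'][140:240,230:350,::-1]
g=np.hstack([cv2.resize(cv2.convertScaleAbs(x,alpha=1.4),(396,330),interpolation=cv2.INTER_CUBIC) for x in(a,b)]); cv2.imwrite('pics/m3.png',g)
E
```

```text
tcp_pos: [0.635, -0.0901, 0.1498]
time_s: 15.37
tcp_pos: [0.6544, -0.1563, 0.0723]
ee_rot: [[0.374, -0.927, 0.001], [-0.927, -0.374, -0.001], [0.001, -0.001, -1.0]]
wrist_force: [-0.2, 0.1, 0.8]
gripper_width: 0.722
```

View pics/m3.png

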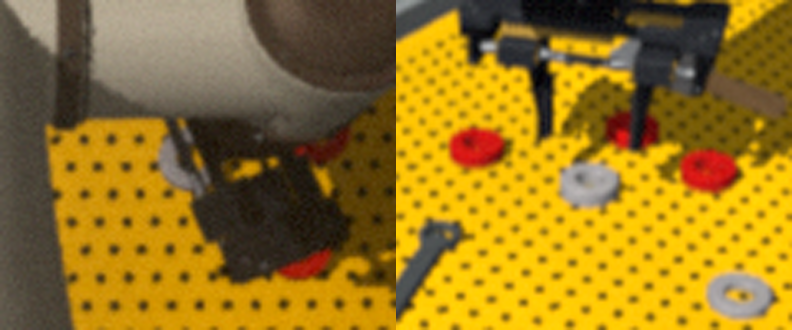

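Fingers straddle the middle ring (side crop (590,185)) and the reds are clear. Descending, gripping, regripping at 90° to centre it.

```bash
python3 -m jog '{"delta_pos":[[0,0,-16],[0,0,-16],[0,0,-12.5],[0,0,0],[0,0,0],[0,0,0],[0,0,0],[0,0,0],[0,0,0],[0,0,0]],"rot":[[0,0,0],[0,0,0],[0,0,0],[0,0,0],[0,0,0],[0,0,0],[0,0,0],[0,0,0],[0,0,0],[0,0,0]],"grip":[72,72,72,72,40,40,40,40,40,40]}' 
python3 -m jog '{"delta_pos":[[0,0,0],[0,0,0],[0,0,0],[0,0,0],[0,0,0],[0,0,0],[0,0,0],[0,0,0],[0,0,0],[0,0,0]],"rot":[[0,0,0],[0,0,0],[0,0,0],[0,0,-7],[0,0,-7],[0,0,-7],[0,0,-7],[0,0,-7],[0,0,-7],[0,0,-7]],"grip":[72,72,72,72,72,72,72,72,72,72]}' |grep tcp
python3 -m jog '{"delta_pos":[[0,0,0],[0,0,0],[0,0,0],[0,0,0],[0,0,0],[0,0,0],[0,0,0],[0,0,0]],"rot":[[0,0,-7],[0,0,-7],[0,0,-7],[0,0,-7],[0,0,-7],[0,0,-6],[0,0,0],[0,0,0]],"grip":[72,72,72,72,72,72,40,40]}' | grep tcp
python3 -m jog '{"delta_pos":[[0,0,0],[0,0,0],[0,0,0],[0,0,0],[0,0,0],[0,0,0]],"rot":[[0,0,0],[0,0,0],[0,0,0],[0,0,0],[0,0,0],[0,0,0]],"grip":[40,40,40,40,40,40]}'
```

```text
time_s: 16.3
tcp_pos: [0.654, -0.1564, 0.028]
ee_rot: [[0.374, -0.928, 0.001], [-0.928, -0.374, -0.0], [0.001, -0.001, -1.0]]
wrist_force: [-0.2, 1.4, 2.1]
gripper_width: 0.518
tcp_pos: [0.6532, -0.1564, 0.0265]
tcp_pos: [0.6533, -0.1564, 0.0267]
time_s: 18.3
tcp_pos: [0.6535, -0.1563, 0.0269]
ee_rot: [[-0.928, -0.374, -0.0], [-0.374, 0.928, 0.0], [0.0, 0.0, -1.0]]
wrist_force: [-0.4, 0.3, -0.9]
gripper_width: 0.52
```

```bash
python3 -m jog '{"delta_pos":[[0,0,20],[0,0,35],[0,0,35],[-3,13,25],[-9,35,10],[-9,33,0],[-9,33,0],[-9,33,0],[-9,33,0],[-10,33,0]],"rot":[[0,0,0],[0,0,0],[0,0,0],[0,0,0],[0,0,0],[0,0,0],[0,0,0],[0,0,0],[0,0,0],[0,0,0]],"grip":[40,40,40,40,40,40,40,40,40,40]}' | grep tcp
python3 -m jog '{"delta_pos":[[-10,33,0],[-10,33,0],[-10,33,0],[-10,33,0],[-10,33,0],[-10,33,0],[-8,29,0],[0,0,0],[0,0,0],[0,0,0]],"rot":[[0,0,0],[0,0,0],[0,0,0],[0,0,0],[0,0,0],[0,0,0],[0,0,0],[0,0,0],[0,0,0],[0,0,0]],"grip":[40,40,40,40,40,40,40,40,40,40]}'
```

```text
tcp_pos: [0.5948, 0.0581, 0.152]
time_s: 19.97
tcp_pos: [0.5272, 0.2834, 0.1518]
ee_rot: [[-0.927, -0.374, -0.001], [-0.374, 0.927, -0.001], [0.001, -0.0, -1.0]]
wrist_force: [-0.4, -0.4, -2.0]
gripper_width: 0.519
```

```bash
python3 -m jog '{"delta_pos":[[9.3,-32,0],[0,0,-10],[0,0,-9],[0,0,0],[0,0,0],[0,0,0]],"rot":[[0,0,0],[0,0,0],[0,0,0],[0,0,0],[0,0,0],[0,0,0]],"grip":[40,40,40,40,40,40]}'
```

```text
time_s: 20.47
tcp_pos: [0.5371, 0.2517, 0.1331]
ee_rot: [[-0.928, -0.374, 0.0], [-0.374, 0.928, -0.0], [-0.0, -0.0, -1.0]]
wrist_force: [0.2, 0.5, -2.1]
gripper_width: 0.516
```

```bash
python3 -m jog '{"delta_pos":[[-0.4,0,-3],[0,0,-3],[0,0,-1],[0,0,0],[0,0,0]],"rot":[[0,0,0],[0,0,0],[0,0,0],[0,0,0],[0,0,0]],"grip":[40,40,40,40,40]}' | grep -E "tcp|force"
for i in 1 2 3 4; do python3 -m jog '{"delta_pos":[[0,0,-1],[0,0,-0.5],[0,0,0]],"rot":[[0,0,0],[0,0,0],[0,0,0]],"grip":[40,40,40]}' | grep -E "tcp|force"; done
```

```text
tcp_pos: [0.5364, 0.2518, 0.126]
wrist_force: [0.4, 0.3, -1.3]
tcp_pos: [0.5364, 0.2517, 0.1245]
wrist_force: [0.1, 0.3, -3.2]
tcp_pos: [0.5364, 0.2516, 0.1229]
wrist_force: [-0.0, 0.1, -1.4]
tcp_pos: [0.5364, 0.2516, 0.1214]
wrist_force: [0.4, -0.3, -1.5]
tcp_pos: [0.5364, 0.2515, 0.1199]
wrist_force: [-0.5, -0.6, -0.6]
```

```bash
for i in 1 2; do python3 -m jog '{"delta_pos":[[0,0,-2],[0,0,-2],[0,0,-2],[0,0,-2],[0,0,-2],[0,0,0]],"rot":[[0,0,0],[0,0,0],[0,0,0],[0,0,0],[0,0,0],[0,0,0]],"grip":[40,40,40,40,40,40]}' | grep -E "tcp|force|time"; done
python3 -m jog '{"delta_pos":[[0,0,-1],[0,0,-1],[0,0,-1],[0,0,-1],[0,0,-1],[0,0,0]],"rot":[[0,0,0],[0,0,0],[0,0,0],[0,0,0],[0,0,0],[0,0,0]],"grip":[40,40,40,40,40,40]}' | grep -E "tcp|force|time"
```

```text
time_s: 22.38
tcp_pos: [0.5363, 0.2514, 0.1095]
wrist_force: [0.5, -2.0, -2.2]
time_s: 22.88
tcp_pos: [0.5364, 0.2514, 0.0995]
wrist_force: [1.2, -4.0, -1.4]
time_s: 23.38
tcp_pos: [0.5364, 0.2515, 0.0949]
wrist_force: [1.2, -4.6, 0.5]
```

```bash
for i in 1 2 3 4; do python3 -m jog '{"delta_pos":[[0,-0.1,-0.5],[0,-0.1,-0.5],[0,0,0]],"rot":[[0,0,0],[0,0,0],[0,0,0]],"grip":[40,40,40]}' | grep -E "tcp|force"; done
```

```text
tcp_pos: [0.5365, 0.2515, 0.094]
wrist_force: [1.2, -3.8, 0.3]
tcp_pos: [0.5364, 0.2514, 0.0929]
wrist_force: [0.7, -3.6, 0.0]
tcp_pos: [0.5365, 0.2514, 0.0927]
wrist_force: [-1.7, -2.5, 4.2]
tcp_pos: [0.5366, 0.2514, 0.0927]
wrist_force: [-3.0, -2.4, 9.6]
```

Seated exactly where predicted (0.0927). Release and go to the thin one.

```bash
python3 -m jog '{"delta_pos":[[0,0,1],[0,0,0],[0,0,0],[0,0,0],[0,0,10],[0,0,25],[0,0,25],[-4,-32,0],[-4,-36,0],[-4,-36,0]],"rot":[[0,0,0],[0,0,0],[0,0,0],[0,0,0],[0,0,0],[0,0,0],[0,0,0],[0,0,0],[0,0,0],[0,0,0]],"grip":[72,72,72,72,72,72,72,72,72,72]}' | grep tcp
python3 -m jog '{"delta_pos":[[-5,-36,0],[-5,-36,0],[-5,-36,0],[-5,-36,0],[-5,-36,0],[-5,-36,0],[-4,-36,0],[0,0,-20],[0,0,-20],[0,0,0]],"rot":[[0,0,0],[0,0,0],[0,0,0],[0,0,0],[0,0,0],[0,0,0],[0,0,0],[0,0,0],[0,0,0],[0,0,0]],"grip":[72,72,72,72,72,72,72,72,72,72]}'
```

```text
tcp_pos: [0.5246, 0.1466, 0.1531]
time_s: 26.05
tcp_pos: [0.4882, -0.1059, 0.1095]
ee_rot: [[-0.929, -0.371, -0.006], [-0.371, 0.929, 0.0], [0.005, 0.003, -1.0]]
wrist_force: [0.1, -0.4, -0.2]
gripper_width: 0.719
```

```bash
python3 -m jog '{"delta_pos":[[1,0,-20],[0,0,-25],[0,0,-20],[0,0,-8],[0,0,0],[0,0,0]],"rot":[[0,0,0],[0,0,0],[0,0,0],[0,0,0],[0,0,0],[0,0,0]],"grip":[72,72,72,72,72,72]}'
python3 - <<'E'
from h import *
c=cap('side','pics/s4.png'); cv2.imwrite('pics/s4c.png',cv2.resize(cv2.convertScaleAbs(c['frame'][165:265,270:390,::-1],alpha=1.3),(600,500),interpolation=cv2.INTER_CUBIC))
E
```

```text
time_s: 26.55
tcp_pos: [0.4924, -0.1049, 0.0399]
ee_rot: [[-0.927, -0.375, 0.001], [-0.375, 0.927, -0.0], [-0.001, -0.001, -1.0]]
wrist_force: [0.5, 0.0, 0.1]
gripper_width: 0.718
```

View pics/s4c.png

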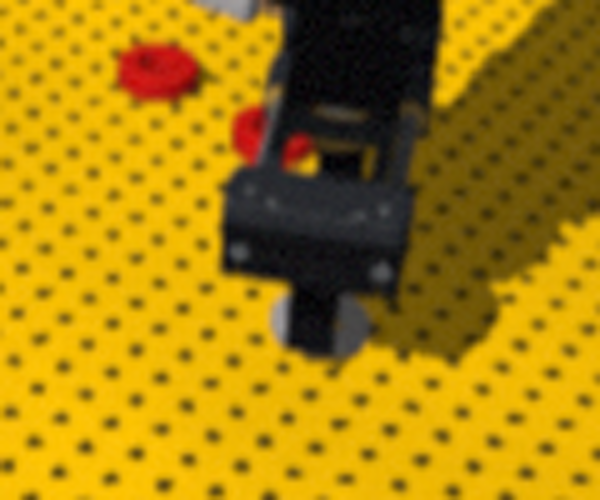

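The near finger stands centred in front of the thin ring (crop (320,320)). Descend, grip, regrip at +90°.

```bash
python3 -m jog '{"delta_pos":[[-1,0,-6],[0,0,-7],[0,0,0],[0,0,0],[0,0,0],[0,0,0],[0,0,0],[0,0,0],[0,0,0]],"rot":[[0,0,0],[0,0,0],[0,0,0],[0,0,0],[0,0,0],[0,0,0],[0,0,0],[0,0,0],[0,0,0]],"grip":[72,72,72,40,40,40,40,40,40]}' 
python3 -m jog '{"delta_pos":[[0,0,0],[0,0,0],[0,0,0],[0,0,0],[0,0,0],[0,0,0],[0,0,0],[0,0,0],[0,0,0],[0,0,0]],"rot":[[0,0,0],[0,0,0],[0,0,0],[0,0,7],[0,0,7],[0,0,7],[0,0,7],[0,0,7],[0,0,7],[0,0,7]],"grip":[72,72,72,72,72,72,72,72,72,72]}' |grep tcp
python3 -m jog '{"delta_pos":[[0,0,0],[0,0,0],[0,0,0],[0,0,0],[0,0,0],[0,0,0],[0,0,0],[0,0,0]],"rot":[[0,0,7],[0,0,7],[0,0,7],[0,0,7],[0,0,7],[0,0,6],[0,0,0],[0,0,0]],"grip":[72,72,72,72,72,72,40,40]}' | grep tcp
python3 -m jog '{"delta_pos":[[0,0,0],[0,0,0],[0,0,0],[0,0,0],[0,0,0],[0,0,0]],"rot":[[0,0,0],[0,0,0],[0,0,0],[0,0,0],[0,0,0],[0,0,0]],"grip":[40,40,40,40,40,40]}'
```

```text
time_s: 27.35
tcp_pos: [0.4905, -0.1051, 0.0262]
ee_rot: [[-0.928, -0.374, 0.0], [-0.374, 0.928, 0.0], [-0.0, -0.0, -1.0]]
wrist_force: [-1.2, 0.7, 1.0]
gripper_width: 0.517
tcp_pos: [0.4904, -0.1051, 0.026]
tcp_pos: [0.4904, -0.1051, 0.026]
time_s: 29.35
tcp_pos: [0.4904, -0.1051, 0.026]
ee_rot: [[0.373, -0.928, -0.0], [-0.928, -0.373, -0.0], [-0.0, 0.0, -1.0]]
wrist_force: [0.2, 0.2, -0.2]
gripper_width: 0.507
```

```bash
python3 -m jog '{"delta_pos":[[0,0,20],[0,0,35],[0,0,35],[0,0,25],[4,31,11],[5,36,0],[5,36,0],[5,36,0],[5,36,0],[5,36,0]],"rot":[[0,0,0],[0,0,0],[0,0,0],[0,0,0],[0,0,0],[0,0,0],[0,0,0],[0,0,0],[0,0,0],[0,0,0]],"grip":[40,40,40,40,40,40,40,40,40,40]}' | grep tcp
python3 -m jog '{"delta_pos":[[5,36,0],[5,36,0],[4,36,0],[3,37.5,0],[0,0,-10],[0,0,-9],[0,0,0],[0,0,0],[0,0,0]],"rot":[[0,0,0],[0,0,0],[0,0,0],[0,0,0],[0,0,0],[0,0,0],[0,0,0],[0,0,0],[0,0,0]],"grip":[40,40,40,40,40,40,40,40,40]}'
```

```text
tcp_pos: [0.519, 0.1075, 0.152]
time_s: 30.93
tcp_pos: [0.5365, 0.2501, 0.1331]
ee_rot: [[0.372, -0.928, -0.0], [-0.928, -0.372, -0.0], [0.0, 0.0, -1.0]]
wrist_force: [0.4, -0.3, -0.9]
gripper_width: 0.511
```

Contact height would be 0.125 and the seat is predicted at 0.1059.

```bash
python3 -m jog '{"delta_pos":[[0,1,-3],[0,0,-3],[0,0,-1],[0,0,0],[0,0,0]],"rot":[[0,0,0],[0,0,0],[0,0,0],[0,0,0],[0,0,0]],"grip":[40,40,40,40,40]}' | grep -E "tcp|force"
for i in 1 2 3 4 5; do python3 -m jog '{"delta_pos":[[0,0,-1],[0,0,-0.5],[0,0,0]],"rot":[[0,0,0],[0,0,0],[0,0,0]],"grip":[40,40,40]}' | grep -E "tcp|force"; done
```

```text
tcp_pos: [0.5365, 0.2522, 0.1261]
wrist_force: [0.1, -0.1, -0.3]
tcp_pos: [0.5364, 0.2524, 0.1244]
wrist_force: [0.1, 0.6, -1.4]
tcp_pos: [0.5364, 0.2523, 0.1229]
wrist_force: [0.1, -0.2, -1.4]
tcp_pos: [0.5364, 0.2523, 0.1214]
wrist_force: [0.7, 0.6, -1.4]
tcp_pos: [0.5366, 0.2522, 0.1202]
wrist_force: [0.5, -2.3, 1.5]
tcp_pos: [0.5366, 0.2519, 0.1186]
wrist_force: [1.2, -2.6, -0.2]
```

```bash
python3 -m jog '{"delta_pos":[[0,-0.4,-2],[0,0,-2],[0,0,-2],[0,0,-2],[0,0,-1.5],[0,0,0]],"rot":[[0,0,0],[0,0,0],[0,0,0],[0,0,0],[0,0,0],[0,0,0]],"grip":[40,40,40,40,40,40]}' | grep -E "tcp|force|time"
for i in 1 2 3 4 5; do python3 -m jog '{"delta_pos":[[0,0,-0.5],[0,0,-0.5],[0,0,0]],"rot":[[0,0,0],[0,0,0],[0,0,0]],"grip":[40,40,40]}' | grep -E "tcp|force"; done
```

```text
time_s: 33.1
tcp_pos: [0.5365, 0.2517, 0.1087]
wrist_force: [2.8, -4.1, -0.3]
tcp_pos: [0.5365, 0.2517, 0.1081]
wrist_force: [2.4, -4.4, 1.4]
tcp_pos: [0.5365, 0.2517, 0.1072]
wrist_force: [1.4, -5.0, 2.5]
tcp_pos: [0.5366, 0.2517, 0.1062]
wrist_force: [2.2, -4.4, 1.3]
tcp_pos: [0.5366, 0.2517, 0.1059]
wrist_force: [1.3, -5.4, 5.4]
tcp_pos: [0.5366, 0.2517, 0.1059]
wrist_force: [-0.8, -5.8, 9.7]
```

Seated at 0.1059 as predicted. One slightly firmer press, then release and lift.

```bash
python3 -m jog '{"delta_pos":[[0,0,-0.8],[0,0,-0.8],[0,0,0],[0,0,0]],"rot":[[0,0,0],[0,0,0],[0,0,0],[0,0,0]],"grip":[40,40,40,40]}' | grep -E "tcp|force"
python3 -m jog '{"delta_pos":[[0,0,3],[0,0,0],[0,0,0],[0,0,0],[0,0,10],[0,0,25],[0,0,25],[0,0,25],[0,-40,20],[0,-40,0]],"rot":[[0,0,0],[0,0,0],[0,0,0],[0,0,0],[0,0,0],[0,0,0],[0,0,0],[0,0,0],[0,0,0],[0,0,0]],"grip":[40,72,72,72,72,72,72,72,72,72]}'
python3 -m jog '{"delta_pos":[[0,-40,0],[0,-40,0],[0,0,0],[0,0,0],[0,0,0]],"rot":[[0,0,0],[0,0,0],[0,0,0],[0,0,0],[0,0,0]],"grip":[72,72,72,72,72]}' >/dev/null
python3 - <<'E'
from h import *
c=cap('side','pics/s5.png'); a=cv2.resize(c['frame'][250:350,150:270,::-1],(480,400),interpolation=cv2.INTER_CUBIC)
b=cv2.resize(c['frame'][:,:,::-1],(320,240)); b=cv2.copyMakeBorder(b,0,160,0,0,cv2.BORDER_CONSTANT); cv2.imwrite('pics/s5c.png',np.hstack([a,b]))
S=c; t=np.linspace(0,6.28,180); q=lambda P:(proj(S,P)-[150,250])*4
for z in(.046,.066,.08,.088): e=q(np.stack([.5365+.023*np.cos(t),.2515+.023*np.sin(t),0*t+z],-1)); print(z,e.min(0).round(),e.max(0).round())
E
```

```text
tcp_pos: [0.5366, 0.2517, 0.1058]
wrist_force: [-3.4, -5.9, 16.4]
time_s: 35.52
tcp_pos: [0.539, 0.1771, 0.2144]
ee_rot: [[0.378, -0.926, 0.01], [-0.926, -0.378, 0.005], [-0.001, -0.011, -1.0]]
wrist_force: [0.9, -0.4, 0.1]
gripper_width: 0.72
0.046 [194. 162.] [301. 241.]
0.066 [191. 129.] [299. 208.]
0.08 [188. 106.] [297. 184.]
0.088 [186.  92.] [296. 170.]
```

View pics/s5c.png

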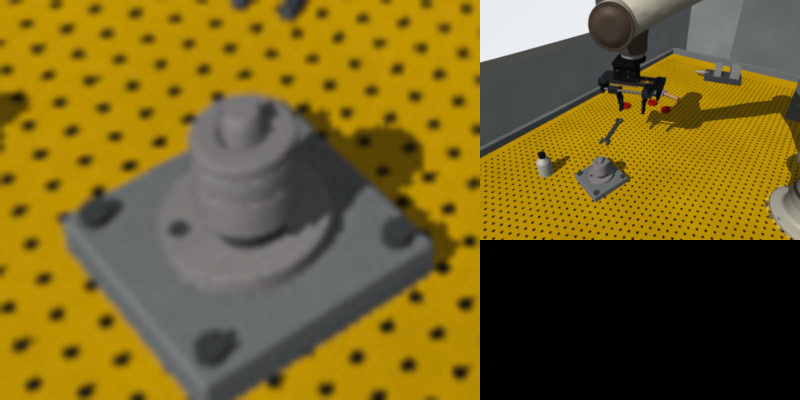

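The stack spans crop rows 93 to 242, which matches the prediction for a fully home stack (92 to 241), and the gripper is clear. Handing in.

```bash
python3 -c "
from station import finish_job
print(finish_job())"
```

```text
the job is handed in; nothing more can be done
None
```

I threaded the thick, middle and thin spacers onto the arbor in that order, let go of each, and handed the job in at about 36 s of the 72 s allowed.

- **Collar:** The thick spacer pushed it down at about 10 N. It stopped with the spacer's underside about 46 mm above the bench, and the force rose to 18 N there, so it is fully home.
- **Stack:** The middle and thin spacers seated within about 0.1 mm of the heights predicted from the thicknesses below them. The last press was about 16 N. Forces I read at the end of each move never passed 18 N, but I did not see readings within a move.
- **Last picture:** The stack's outline was rows 93–242 in the enlarged side view, against 92–241 predicted for a fully home stack. The gripper was clear of it.
- **Other things on the bench:** The spanner, oil bottle and red rings looked undisturbed in that last picture. The gripper partly hid the brush, so I did not check it separately.
- **Checks that disagreed:** The two cameras differed by about 2 mm on the arbor's position, and the spacers slid down with a light sideways rub of up to about 6 N. One overshoot of about 33 mm in a travel move was well above the bench and was corrected straight away.

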